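# Pull the locking pin and hold the cover over its screw holes

### The arm

A 6-joint arm with a two-finger parallel gripper is mounted at the origin on a cart in front of the work surface, level with it; the furniture and walls round the work are solid. World frame = base frame: x ahead of the robot, y to its left, z up, the work surface at z = 0. Lengths are in mm, angles in rad, forces in N, time in s.
With the tool pointing down it reaches from about 400 to 925 mm from the base axis. Payload 12.5 kg.
Tool frame: the origin (TCP) lies at the very end of the fingers, on their centre line; the grasp point (between the pads) lies 19 mm behind it (env.grip_point_offset is the distance from the TCP to the grasp point, in mm); z points along the fingers, y is the direction in which the jaws open and shut (so a half turn about z gives the same grasp; the last joint's range is limited). The gripper opens to 95 mm and grips with 3 to 60 N. Pads are 20 mm wide; open, the fingers measure 119 mm over their backs; the gripper's body (75 mm by 180 mm) begins 59 mm behind the grasp point.
Start: joints at [-1.38, 0.491, 1.559, -0, 1.092, -0.106], TCP at [182.811, -597.685, 214.661] pointing down, gripper open.
Joint ranges: [-3.1, 3.1], [-0.84, 2.19], [0.05, 2.79], [-1.13, 4.28], [0.06, 2.93], [-2.69, 2.69]. Speed limits (rad/s): [2.22, 2.22, 2.79, 3.14, 3.14, 3.14].

### API

Orientations are given as [roll, pitch, yaw] about the fixed x, y, z axes, in that order (R = Rz(yaw) Ry(pitch) Rx(roll)).
In Python, from cell import env gives the robot as it stands.
- The arm moves only by the tool drive_tool, never from a script. Its argument "commands" is a list of rows, each an object of numbers: "dx", "dy", "dz": the shift along the world's x, y, z in mm; "yaw": the turn about the world's z in degrees. In form: [{"dx": .., "dy": .., "dz": .., "yaw": ..}, ...]. A call has 1 to 5 rows; each row shifts and turns the commanded pose from where the row before left it; what a row does not reach is not made up. A row lasts 1/12 s, in which the tool goes at most 41.7 mm and 7.16 degrees, less where a joint would pass 70% of its speed; a pose out of reach is approached as far as the arm can. A call with a gripper value outside its range is refused whole. "grip" is the opening, from 0 (shut) to 1 (fully open), set as the call begins (left out, the last holds). The fingers move at their own pace and stop on an object; the grip force is fixed at half the most. Time passes only in rows, so rows that do not move let the fingers close. It gives the time, the measured TCP pose, the force and the opening at its end, in the units of the state.
- env.state(): the state, without advancing time (a new reading comes with each control period).
- env.read_camera(name): name is "scene" or "top"; returns the picture (420x560x3 uint8, red, green, blue); there is no depth.
- env.calibration(name): a dict with "intrinsics" (3x3 intrinsics, pixels), "rvec" (rotation vector, rad) and "tvec" (3), from world to camera coordinates, as OpenCV has them. Camera axes: x right, y down, z forward; pixel columns grow to the right and rows downward; lengths in mm; the calibration is good to about 2 mm. A picture is of the moment at which its call begins. calibration takes no time and is no camera call.
- env.job_done(): hands the job in, once; it reports no verdict.
Trained networks look in the newest picture that a camera, given by its name, has taken for a name from the list of things; names that differ only in an ending like _2 or _b are one class to them, and where a whole thing is asked for, a point or a joint stands for the part that bears it (a point fixed in the world has none). Each returns a list of dicts, best first, with "conf" (0 to 1); they miss things now and then, are a little off and sometimes report something else, mostly with a low value. They report only what shows in the picture. A call takes as long as a camera call.
- env.trace(query, camera): "pixels" (420x560 bool, what is visible of it) and "pixel" ([column, row] in pixels, amid what is visible of it).
- env.place_of(query, camera): "pixel" ([column, row] in pixels: a listed point, or the origin of a listed thing).
The state is a dict: "t": time; "joints": joint angles; "qvel": joint speeds; "tau": joint torques, N m; "eef_pos": TCP position; "tcp_rot": TCP orientation; "ft_force": force on the tool from outside, world axes, zero at the start; "moment": the same for the moment, N m; "opening": opening from 0.0 (shut) to 1.0 (fully open).
Only numpy, scipy, OpenCV 4.12 (cv2) and the standard library are available. Lean on these libraries where they do the work, as an engineer would, in place of code of your own. Each camera call takes 0.05 s, during which the arm holds its last target.

### The job

Draw the locking pin up out of the bore in the middle of the housing's flange and park it in the notch of the bracket on the housing's side, hanging upright by its collar and let go. Then pick up the loose cover plate by its handle and hold it level over the flange, about a centimetre above it and not touching it, with its four holes straight above the four threaded holes (either way round) so that the screws can be started; finish while still holding it there. Leave the cup, the hex key and the timer where they are.

Things in the scene. Friction and masses are not known exactly. Their poses are not given: they have to be found in the camera images.
- housing: Fixed grey housing, flange on top. Origin: centre of its underside, on the table. Flange 100 mm (own x) by 130 mm (own y), top 70 mm above the table; in its middle a vertical 15 mm through bore, at x = +-36, y = +-51 mm four 7 mm threaded holes. On its own +y side a dark notched bracket, 44 mm wide, 8 mm thick, to y = 109 mm, top at z = 64 mm (6 mm below the flange).
- flange_top (a point): Centre of the flange's top face, on the bore's axis, 70 mm above the table; axes as the housing's.
- notch (a point): Parking place, on the bracket's top face: the pin's axis should pass here. The notch is a 16 mm wide slot from y = -9 mm of this point to the bracket's outer end at y = +16 mm, open above, below and at that end. 93 mm from the bore's axis along the housing's +y, 64 mm above the table; axes as the housing's.
- thread_a (a point): Mouth of the threaded hole at x = -36, y = -51 mm of the housing, in the flange's top face.
- thread_b (a point): Mouth of the threaded hole at the other end of the diagonal, at x = +36, y = +51 mm of the housing.
- pin: Loose steel pin, about 0.12 kg, at the start in the bore, its collar on the flange. Origin: on its axis at the collar's underside; z up. Below it a 12 mm round shank, 45 mm long, tapered end; above it a collar 26 mm wide, 5 mm thick, then a round head to grip, 20 mm in diameter, 5 to 41 mm above the origin. Parked, its collar rests on the bracket, the shank hanging in the notch.
- cover: Loose flat aluminium cover plate, about 0.3 kg, lying on the table, handle up. Origin: centre of its underside. 96 mm (own x) by 126 mm (own y), 6 mm thick, with four 11 mm holes at x = +-36, y = +-51 mm, and a bridge handle in its middle along its own y.
- handle (a point): Middle of the cover's handle bar, 36 mm above the cover's underside; axes as the cover's. The bar is 14 mm wide (own x), 70 mm long (own y) and 16 mm tall, its underside 22 mm above the plate's top face; grip it across own x.
- hole_a (a point): Hole at x = -36, y = -51 mm of the cover, at the underside.
- hole_b (a point): Hole at the other end of the diagonal, at x = +36, y = +51 mm of the cover, at the underside.
- cup: White cast cup, 63 mm wide and 76 mm tall, loose bystander beyond the work. Origin: centre of its underside.
- hexkey: Black hex key, 34 x 97 x 7 mm, loose bystander lying beyond the work at the right. Origin: centre of its underside.
- kitchen_timer: White timer with a red dial, 62 x 62 x 45 mm, loose bystander at the left. Origin: centre of its underside.

How it is judged (in metres and radians):
On the way:
1. the pin is out of the bore, hangs upright in the bracket's notch and is let go (horizontal distance between pin and notch below 0.01 m and z of pin in the frame of notch between -0.004 and 0.004 m and angle between pin's own z axis and vertical below 0.15 rad and contact force between the fingers and pin below 0.1 N), for 0.3 s.
At the end, for the whole second after the job is handed in: Pin upright (0.15 rad) in the notch, within 10 mm sideways and 4 mm in height, untouched. The fingers hold the cover still, level within 0.06 rad, underside 3 to 20 mm above the flange, holes within 3 mm of the threaded ones (either way round), touching neither housing nor pin (all of step 1 and ((horizontal distance between hole_a and thread_a below 0.003 m and horizontal distance between hole_b and thread_b below 0.003 m) or (horizontal distance between hole_a and thread_b below 0.003 m and horizontal distance between hole_b and thread_a below 0.003 m)) and z of cover in the frame of flange_top between 0.003 and 0.02 m and angle between cover's own z axis and vertical below 0.06 rad and z of handle in the frame of flange_top above 0.03 m and contact force between the fingers and cover above 1 N and contact force between cover and housing below 0.1 N and contact force between cover and pin below 0.1 N and linear speed of cover below 0.02 m/s); the arm keeps its last pose, push and grip.
It fails at once if the cup, the hex key or the timer is moved by more than 30 mm (distance of any of cup, hexkey, kitchen_timer from where it was at the start of the episode above 0.03 m).
It also fails if it takes over 67 s, if anything falls off the work surface, if the arm or the gripper's body presses on something with over 40 N, if the wrist force passes 120 N, or if a joint passes its speed limit or range.

## Working session

There is one attempt and no reset: what is moved stays moved. The work goes in short steps, Python scripts to look and compute and a tool call to move; the robot and the scene stay as the last step left them, time stands still between calls to the robot, and variables do not carry over. Pictures are saved under pics/ and viewed, and the job is handed in when it is done.

Besides the shell and the picture viewer there is one more tool, called after "Emit:" as name(argument=value, ...), one argument or row to a line, values as JSON. drive_tool: Moves the arm, as the interface text tells. Its arguments: {"type":"object","properties":{"commands":{"type":"array"},"grip":{"type":"number"}},"required":["commands"]}

```bash
ls; mkdir -p pics
python3 - <<'E'
from cell import env
import cv2,numpy as np
s=env.state();print({k:np.round(v,3) for k,v in s.items()})
for n in("scene","top"):
    im=env.read_camera(n);cv2.imwrite(f"pics/{n}0.png",im[:,:,::-1])
    c=env.calibration(n);print(n,c)
    for q in("housing","flange_top","notch","thread_a","pin","cover","handle","hole_a"):
        print(q,[(np.round(d["pixel"],1).tolist(),round(d["conf"],2)) for d in env.place_of(q,n)][:5])
print(env.state()["t"])
E
```

```text
pics
{'t': np.float64(0.0), 'joints': array([-1.38 ,  0.492,  1.559, -0.   ,  1.092, -0.106]), 'qvel': array([-0.001, -0.001,  0.   ,  0.001,  0.   , -0.001]), 'tau': array([-2.0000e-03, -6.1265e+01, -2.5818e+01,  6.9000e-02,  4.8000e-02,
       -0.0000e+00]), 'eef_pos': array([ 182.755, -597.398,  214.056]), 'tcp_rot': array([-3.14 , -0.   ,  0.297]), 'ft_force': array([-0.386,  0.395,  0.755]), 'moment': array([0.025, 0.012, 0.063]), 'opening': np.float64(1.001)}
scene {'intrinsics': array([[492.51414775,   0.        , 281.89139538],
       [  0.        , 492.51414775, 215.22534259],
       [  0.        ,   0.        ,   1.        ]]), 'rvec': array([ 1.96847205, -0.07395813,  0.03884336]), 'tvec': array([-603.14469211,  115.67646589, 1104.62413589])}
housing [([227.1, 307.6], 0.9)]
flange_top [([225.0, 275.0], 0.79)]
notch [([227.8, 257.0], 0.61)]
thread_a [([203.2, 293.0], 0.73), ([243.2, 259.7], 0.71)]
pin [([222.3, 273.1], 0.58), ([236.8, 192.3], 0.54), ([244.8, 209.6], 0.43)]
cover []
handle [([248.5, 209.7], 0.64)]
hole_a [([252.4, 217.6], 0.82), ([247.7, 230.8], 0.59)]
top {'intrinsics': array([[418.579125  ,   0.        , 282.74330558],
       [  0.        , 418.579125  , 212.08023989],
       [  0.        ,   0.        ,   1.        ]]), 'rvec': array([ 2.15049914, -2.12220525,  0.21385608]), 'tvec': array([  66.96198542,  619.76910162, 1159.64093029])}
housing [([375.2, 259.4], 0.8), ([357.2, 191.8], 0.71)]
flange_top [([380.2, 260.5], 0.86)]
notch [([348.0, 262.3], 0.6)]
thread_a [([360.7, 249.7], 0.7), ([397.6, 271.6], 0.59), ([262.3, 247.9], 0.58)]
pin [([244.0, 244.1], 0.63)]
cover [([239.9, 243.3], 0.82)]
handle [([242.0, 241.4], 0.87)]
hole_a [([263.1, 248.8], 0.92), ([223.9, 236.4], 0.74)]
0.9
```

View pics/scene0.png

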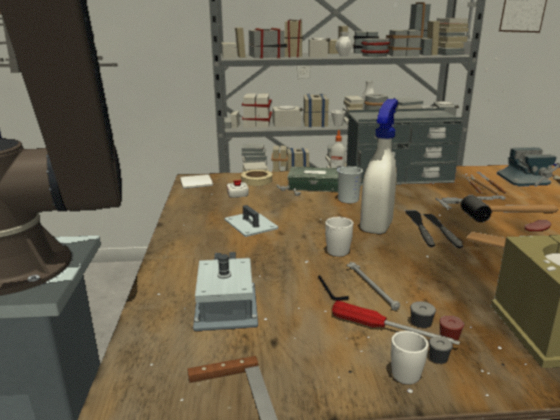

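View pics/top0.png

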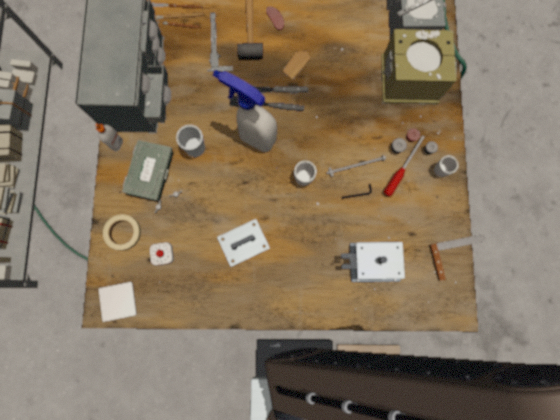

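```bash
cat > h.py <<'E'
from cell import env
import cv2,numpy as np
def ray(n,px,z):
    c=env.calibration(n);K=c["intrinsics"];R=cv2.Rodrigues(c["rvec"])[0];t=np.ravel(c["tvec"])
    o=-R.T@t; u=cv2.undistortPoints(np.array([[px]],float),K,None)[0,0]
    d=R.T@np.array([u[0],u[1],1]); return (o+d*(z-o[2])/d[2])
def proj(n,P):
    c=env.calibration(n);return cv2.projectPoints(np.array(P,float).reshape(-1,3),c["rvec"],c["tvec"],c["intrinsics"],None)[0][:,0]
E
python3 - <<'E'
from h import *
im=cv2.imread("pics/top0.png");cv2.imwrite("pics/t0z.png",cv2.resize(im[180:320,190:430],None,fx=3.3,fy=3.3,interpolation=cv2.INTER_CUBIC))
im=cv2.imread("pics/scene0.png");cv2.imwrite("pics/s0z.png",cv2.resize(im[160:340,150:350],None,fx=3.3,fy=3.3,interpolation=cv2.INTER_CUBIC))
for n,px,z in [("top",(380.2,260.5),70),("scene",(225,275),70),("top",(348,262.3),64),("scene",(227.8,257),64),("top",(360.7,249.7),70),("top",(397.6,271.6),70),("scene",(203.2,293),70),("scene",(243.2,259.7),70),("top",(263.1,248.8),3),("top",(223.9,236.4),3),("top",(242,241.4),36)]:
    print(n,px,np.round(ray(n,px,z),1))
E
```

```text
top (380.2, 260.5) [ 481.5 -201.    70. ]
scene (225, 275) [ 484.1 -199.9   70. ]
top (348, 262.3) [ 475.7 -110.9   64. ]
scene (227.8, 257) [ 486.5 -116.    64. ]
top (360.7, 249.7) [ 511.2 -146.5   70. ]
top (397.6, 271.6) [ 451.1 -249.2   70. ]
scene (203.2, 293) [ 448.1 -260.4   70. ]
scene (243.2, 259.7) [ 518.1 -141.7   70. ]
top (263.1, 248.8) [516.3 131.4   3. ]
top (223.9, 236.4) [551.8 249.2   3. ]
top (242, 241.4) [533.9 192.2  36. ]
```

View zooms.

View pics/t0z.png

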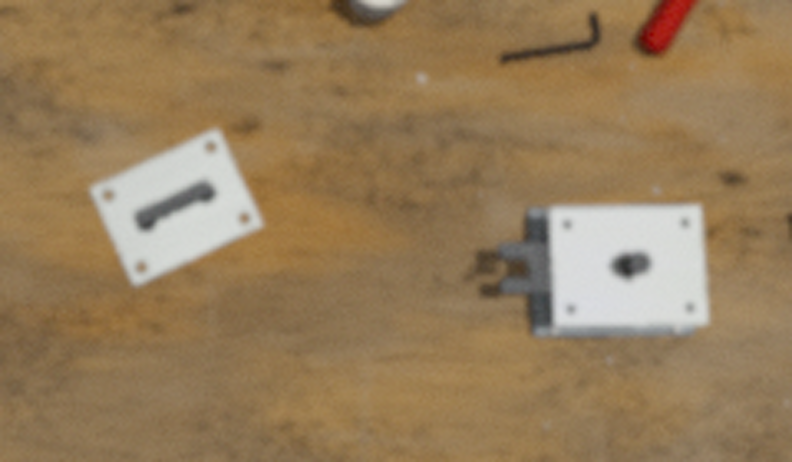

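View pics/s0z.png

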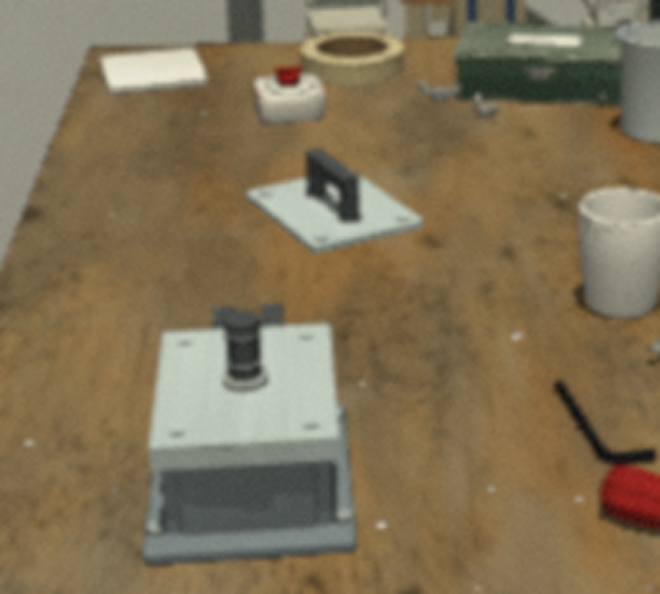

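```bash
cat > fit.py <<'E'
from h import *
g=cv2.imread("pics/top0.png")
def ref(gr,p,r=4):
    # dark centroid refine
    x,y=int(round(p[0])),int(round(p[1])); w=gr[y-r:y+r+1,x-r:x+r+1].astype(float)
    d=np.clip(np.percentile(w,70)-w-15,0,None); yy,xx=np.mgrid[y-r:y+r+1,x-r:x+r+1]
    return np.array([(d*xx).sum()/d.sum(),(d*yy).sum()/d.sum()])
def pose(P,M):
    # 2D rigid fit
    P=np.array(P)[:,:2];M=np.array(M,float);a=P-P.mean(0);b=M-M.mean(0)
    th=np.arctan2((b[:,0]*a[:,1]-b[:,1]*a[:,0]).sum(),(b*a).sum());R=np.array([[np.cos(th),-np.sin(th)],[np.sin(th),np.cos(th)]])
    t=P.mean(0)-R@M.mean(0);return t,np.degrees(th),P-(M@R.T+t)
M=[(36,51),(36,-51),(-36,51),(-36,-51)]
E
python3 - <<'E'
from fit import *
gr=cv2.cvtColor(g,cv2.COLOR_BGR2GRAY)
fz=np.array([(567,224),(685,222),(571,309),(690,307)])/3.3+[190-.35,180-.35]
cz=np.array([(108,194),(210,146),(140,267),(244,217)])/3.3+[190-.35,180-.35]
for nm,Z,z in(("fl",fz,70),("cov",cz,5)):
    px=[ref(gr,p,3) for p in Z];print(np.round(Z,1).tolist(),np.round(px,1).tolist())
    for q in (Z,px):
        t,th,res=pose([ray("top",p,z) for p in q],M);print(nm,np.round(t,1),round(th,2),np.round(res,1).tolist())
# scene
gr=cv2.cvtColor(cv2.imread("pics/scene0.png"),cv2.COLOR_BGR2GRAY)
fs=np.array([(307,338),(311,427),(183,344),(177,434)])/3.3+[150-.35,160-.35]
t,th,res=pose([ray("scene",p,70) for p in fs],M);print("scene fl",np.round(t,1),round(th,2),np.round(res,1).tolist())
# cover: scene hole guesses
cs=np.array([(265,195),(402,218),(322,240)])/3.3+[150-.35,160-.35]
for p in cs: print(np.round(ray("scene",p,5),1))
E
```

```text
[[361.5, 247.5], [397.2, 246.9], [362.7, 273.3], [398.7, 272.7]] [[361.4, 247.6], [397.1, 247.0], [362.6, 273.2], [398.7, 272.8]]
fl [ 482.8 -200.6] 1.56 [[0.0, -0.1], [0.3, -0.2], [-0.2, 0.0], [-0.1, 0.3]]
fl [ 482.6 -200.3] 1.42 [[-0.1, -0.1], [0.3, 0.0], [0.0, -0.0], [-0.2, 0.1]]
[[222.4, 238.4], [253.3, 223.9], [232.1, 260.6], [263.6, 245.4]] [[222.0, 238.4], [253.2, 223.8], [232.1, 261.0], [264.0, 245.3]]
cov [535.6 192. ] 26.33 [[0.2, -0.4], [0.1, 0.1], [-0.5, 0.5], [0.3, -0.2]]
cov [535.4 191.9] 26.7 [[0.9, 0.8], [0.3, -0.1], [-1.6, 0.7], [0.4, -1.4]]
scene fl [ 482.  -202.9] 1.58 [[0.5, -0.6], [0.1, -0.1], [-1.0, 0.0], [0.4, 0.7]]
[479.1 220.4   5. ]
[588.9 164.4   5. ]
[525.3 128.2   5. ]
```

Emit:
drive_tool(
  commands=[
    {"dx":23,"dy":30,"dz":0,"yaw":6},
    {"dx":23,"dy":30,"dz":0,"yaw":6},
    {"dx":23,"dy":30,"dz":0,"yaw":6},
    {"dx":23,"dy":30,"dz":0,"yaw":6},
    {"dx":23,"dy":30,"dz":0,"yaw":6},
  ],
  grip=0.6,
)

```text
t: 1.32
eef_pos: [298.5, -446.2, 214.7]
tcp_rot: [3.141, 0.0, 0.825]
ft_force: [0.2, 0.4, 0.6]
opening: 0.705
```

Emit:
drive_tool(
  commands=[
    {"dx":23,"dy":30,"yaw":6},
    {"dx":23,"dy":30,"yaw":6},
    {"dx":23,"dy":30,"yaw":6},
    {"dx":23,"dy":30,"yaw":6},
    {"dx":23,"dy":30,"yaw":6},
  ],
)

```text
invalid input
```

Emit:
drive_tool(
  commands=[
    {"dx":23,"dy":31,"yaw":6},
    {"dx":23,"dy":31,"yaw":6},
    {"dx":23,"dy":32,"yaw":2.5},
    {},
    {},
  ],
)

```text
invalid input
```

Emit:
drive_tool(
  commands=[
    {"dx":23,"dy":30,"dz":0,"yaw":6},
    {"dx":23,"dy":30,"dz":0,"yaw":6},
    {"dx":23,"dy":30,"dz":0,"yaw":6},
    {"dx":23,"dy":30,"dz":0,"yaw":6},
    {"dx":23,"dy":30,"dz":0,"yaw":6},
  ],
)

```text
t: 1.73
eef_pos: [413.7, -296.1, 214.9]
tcp_rot: [3.141, 0.0, 1.349]
ft_force: [-0.5, -0.6, -0.2]
opening: 0.6
```

Emit:
drive_tool(
  commands=[
    {"dx":23,"dy":31,"dz":0,"yaw":6},
    {"dx":23,"dy":31,"dz":0,"yaw":6},
    {"dx":23,"dy":32,"dz":0,"yaw":2.5},
    {"dx":0,"dy":0,"dz":0,"yaw":0},
    {"dx":0,"dy":0,"dz":0,"yaw":0},
  ],
)

```text
t: 2.15
eef_pos: [482.6, -202.1, 214.7]
tcp_rot: [3.141, 0.0, 1.6]
ft_force: [-0.3, -0.7, -1.0]
opening: 0.601
```

Emit:
drive_tool(
  commands=[
    {"dx":0,"dy":0,"dz":-40,"yaw":0},
    {"dx":0,"dy":1,"dz":-40,"yaw":0},
    {"dx":0,"dy":0,"dz":-10,"yaw":0},
    {"dx":0,"dy":0,"dz":0,"yaw":0},
  ],
)

```text
t: 2.48
eef_pos: [480.3, -203.0, 122.6]
tcp_rot: [-3.137, -0.003, 1.595]
ft_force: [-0.1, -1.2, 0.2]
opening: 0.6
```

Run:
```python
from h import *
im=env.read_camera("scene")[:,:,::-1];cv2.imwrite("pics/s1z.png",cv2.resize(im[160:340,130:330],None,fx=3.2,fy=3.2,interpolation=cv2.INTER_CUBIC))
im=env.read_camera("top")[:,:,::-1];cv2.imwrite("pics/t1z.png",cv2.resize(im[200:320,300:460],None,fx=4,fy=4,interpolation=cv2.INTER_CUBIC))
```

```text
(no output)
```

View pics/s1z.png

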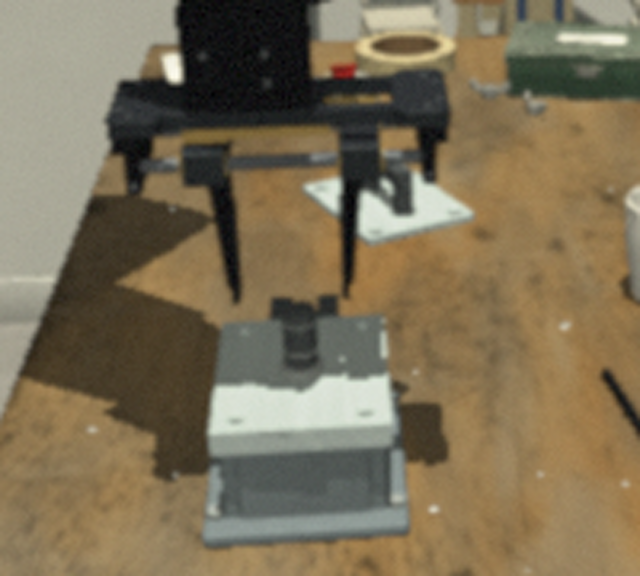

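View pics/t1z.png

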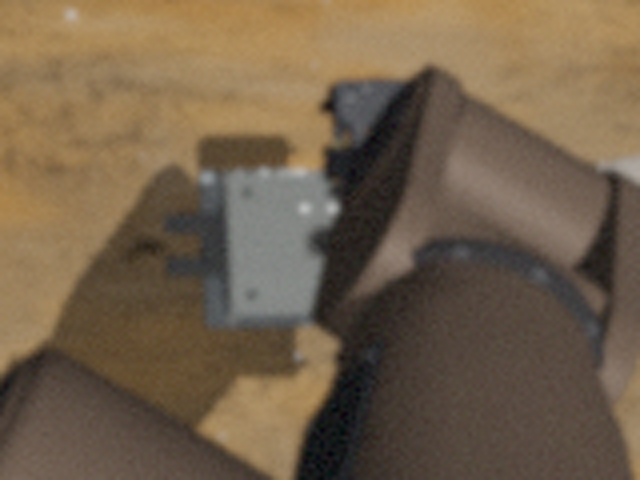

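Emit:
drive_tool(
  commands=[
    {"dx":0,"dy":0,"dz":-20,"yaw":0},
    {"dx":0,"dy":0,"dz":-22,"yaw":0},
    {"dx":0,"dy":0,"dz":0,"yaw":0},
    {"dx":0,"dy":0,"dz":0,"yaw":0},
  ],
)

```text
t: 2.92
eef_pos: [482.2, -203.2, 84.0]
tcp_rot: [3.141, 0.0, 1.597]
ft_force: [0.2, 0.6, -0.2]
opening: 0.602
```

Emit:
drive_tool(
  commands=[
    {"dx":0.3,"dy":2,"dz":-2,"yaw":0},
    {"dx":0,"dy":0,"dz":0,"yaw":0},
    {"dx":0,"dy":0,"dz":0,"yaw":0},
    {"dx":0,"dy":0,"dz":0,"yaw":0},
    {"dx":0,"dy":0,"dz":0,"yaw":0},
  ],
  grip=0.3,
)

```text
t: 3.33
eef_pos: [482.3, -200.7, 81.2]
tcp_rot: [3.141, 0.0, 1.597]
ft_force: [-0.4, 0.3, -0.5]
opening: 0.325
```

Emit:
drive_tool(
  commands=[
    {"dx":0,"dy":0,"dz":0,"yaw":0},
    {"dx":0,"dy":0,"dz":0,"yaw":0},
    {"dx":0,"dy":0,"dz":0,"yaw":0},
    {"dx":0,"dy":0,"dz":0,"yaw":0},
  ],
  grip=0,
)

```text
t: 3.67
eef_pos: [482.2, -200.7, 80.8]
tcp_rot: [3.141, 0.0, 1.597]
ft_force: [0.6, 0.9, 3.2]
opening: 0.204
```

Emit:
drive_tool(
  commands=[
    {"dx":0,"dy":0,"dz":0,"yaw":0},
    {"dx":0,"dy":0,"dz":6,"yaw":0},
    {"dx":0,"dy":0,"dz":12,"yaw":0},
    {"dx":0,"dy":0,"dz":12,"yaw":0},
    {"dx":0,"dy":0,"dz":12,"yaw":0},
  ],
)

```text
t: 4.08
eef_pos: [481.9, -200.6, 123.2]
tcp_rot: [-3.141, -0.0, 1.597]
ft_force: [-0.1, 0.2, -0.6]
opening: 0.201
```

Emit:
drive_tool(
  commands=[
    {"dx":0,"dy":0,"dz":12,"yaw":0},
    {"dx":0,"dy":0,"dz":4,"yaw":0},
    {"dx":0,"dy":0,"dz":0,"yaw":0},
    {"dx":0,"dy":0,"dz":0,"yaw":0},
    {"dx":0,"dy":0,"dz":0,"yaw":0},
  ],
)

```text
t: 4.5
eef_pos: [481.8, -200.5, 138.0]
tcp_rot: [-3.141, -0.001, 1.597]
ft_force: [-0.5, -0.2, -2.0]
opening: 0.206
```

Run:
```python
from h import *
im=env.read_camera("scene")[:,:,::-1];cv2.imwrite("pics/s2z.png",cv2.resize(im[160:340,130:330],None,fx=3.2,fy=3.2,interpolation=cv2.INTER_CUBIC))
```

```text
(no output)
```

View pics/s2z.png

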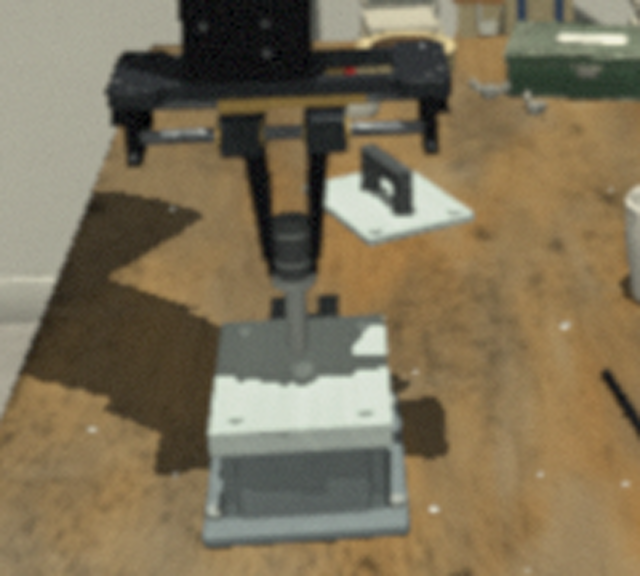

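Run:
```python
from h import *
p=proj("scene",[[482,-200.5,z] for z in(82,127,168)]);print(((p-[130,160])*3.2).round(1))
p=proj("scene",[[479.5,-107.5,z] for z in(64,105)]);print(((p-[130,160])*3.2).round(1))
```

```text
[[299.2 350.7]
 [295.  281.5]
 [291.1 216.1]]
[[302.4 304.6]
 [299.  246.8]]
```

Emit:
drive_tool(
  commands=[
    {"dx":-0.5,"dy":20,"dz":0,"yaw":0},
    {"dx":-0.5,"dy":20,"dz":0,"yaw":0},
    {"dx":-0.5,"dy":20,"dz":0,"yaw":0},
    {"dx":-0.5,"dy":20,"dz":0,"yaw":0},
    {"dx":-0.2,"dy":13,"dz":0,"yaw":0},
  ],
)

```text
t: 4.97
eef_pos: [479.4, -106.2, 138.1]
tcp_rot: [-3.141, -0.001, 1.597]
ft_force: [-0.2, -0.8, -2.2]
opening: 0.205
```

Emit:
drive_tool(
  commands=[
    {"dx":0,"dy":0,"dz":0,"yaw":0},
    {"dx":0,"dy":0,"dz":0,"yaw":0},
    {"dx":0,"dy":0,"dz":-10,"yaw":0},
    {"dx":0,"dy":0,"dz":0,"yaw":0},
    {"dx":0,"dy":0,"dz":0,"yaw":0},
  ],
)

```text
t: 5.38
eef_pos: [479.8, -108.4, 128.3]
tcp_rot: [-3.141, -0.0, 1.596]
ft_force: [0.4, -1.2, -1.2]
opening: 0.202
```

Run:
```python
from h import *
im=env.read_camera("scene")[:,:,::-1];cv2.imwrite("pics/s3z.png",cv2.resize(im[190:290,180:290],None,fx=5.8,fy=5.8,interpolation=cv2.INTER_CUBIC))
im=env.read_camera("top")[:,:,::-1];cv2.imwrite("pics/t3z.png",cv2.resize(im[200:320,300:460],None,fx=4,fy=4,interpolation=cv2.INTER_CUBIC))
```

```text
(no output)
```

View pics/s3z.png

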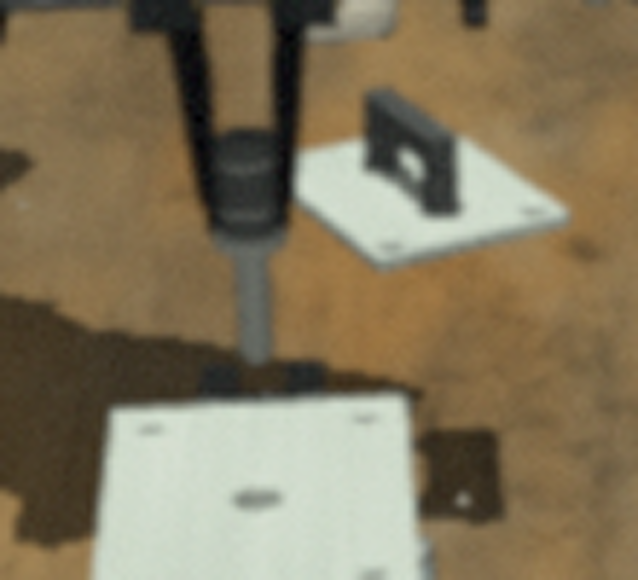

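View pics/t3z.png

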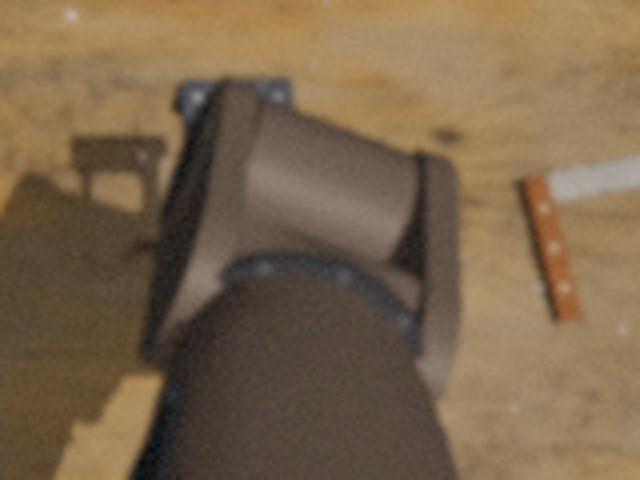

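Run:
```python
from h import *
th=np.radians(1.5);R=np.array([[np.cos(th),-np.sin(th)],[np.sin(th),np.cos(th)]]);c=np.array([482.5,-201])
def H(x,y,z): return [*(c+R@[x,y]),z]
P=[H(0,0,70)]+[H(x,y,64) for y in(84,93,109) for x in(-22,-8,8,22)]+[H(x,y,70) for x in(-50,50) for y in (65,)]+[H(x,51,70) for x in(-36,36)]
print(((proj("scene",P)-[180,190])*5.8+2.4).round(1).tolist())
p=env.state()["eef_pos"];print(((proj("scene",[[p[0],p[1],z] for z in(72,117,158)])-[180,190])*5.8+2.4).round(1),p)
```

```text
[[258.2, 497.3], [198.7, 396.3], [238.9, 394.2], [284.7, 391.9], [324.8, 389.8], [199.4, 384.4], [239.3, 382.4], [284.8, 380.1], [324.5, 378.0], [200.8, 363.8], [240.1, 361.8], [284.9, 359.5], [324.1, 357.6], [113.5, 410.7], [405.9, 395.7], [152.9, 428.0], [366.2, 417.0]]
[[260.7 361.3]
 [253.9 245.3]
 [247.5 136. ]] [ 480.01303448 -108.2467519   128.79509178]
```

Emit:
drive_tool(
  commands=[
    {"dx":1,"dy":0,"dz":0,"yaw":0},
    {"dx":0,"dy":0,"dz":-6,"yaw":0},
    {"dx":0,"dy":0,"dz":-6,"yaw":0},
    {"dx":0,"dy":0,"dz":-6,"yaw":0},
    {"dx":0,"dy":0,"dz":0,"yaw":0},
  ],
)

```text
t: 5.9
eef_pos: [480.3, -107.5, 109.3]
tcp_rot: [-3.14, -0.001, 1.597]
ft_force: [-1.1, -0.4, -1.8]
opening: 0.205
```

Emit:
drive_tool(
  commands=[
    {"dx":0,"dy":0,"dz":-6,"yaw":0},
    {"dx":0,"dy":0,"dz":-6,"yaw":0},
    {"dx":0,"dy":0,"dz":-6,"yaw":0},
    {"dx":0,"dy":0,"dz":-4,"yaw":0},
    {"dx":0,"dy":0,"dz":0,"yaw":0},
  ],
)

```text
t: 6.32
eef_pos: [480.5, -107.6, 87.7]
tcp_rot: [-3.14, -0.001, 1.597]
ft_force: [-0.8, 0.8, -1.4]
opening: 0.205
```

No contact force; the shank is in the slot. Lower the rest.

Emit:
drive_tool(
  commands=[
    {"dx":0,"dy":0,"dz":-5,"yaw":0},
    {"dx":0,"dy":0,"dz":-4,"yaw":0},
    {"dx":0,"dy":0,"dz":-2,"yaw":0},
    {"dx":0,"dy":0,"dz":0,"yaw":0},
    {"dx":0,"dy":0,"dz":0,"yaw":0},
  ],
)

```text
t: 6.73
eef_pos: [480.9, -107.7, 77.6]
tcp_rot: [-3.142, -0.0, 1.597]
ft_force: [-0.3, -0.1, -1.3]
opening: 0.209
```

Run:
```python
from h import *
im=env.read_camera("scene")[:,:,::-1];cv2.imwrite("pics/s4z.png",cv2.resize(im[190:290,180:290],None,fx=5.8,fy=5.8,interpolation=cv2.INTER_CUBIC))
```

```text
(no output)
```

View pics/s4z.png

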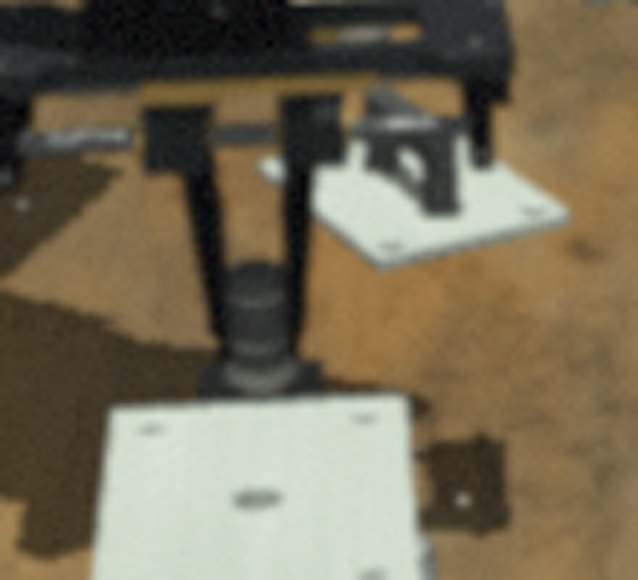

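Collar is just above the bracket, between the prongs. Lower to contact, then release.

Emit:
drive_tool(
  commands=[
    {"dx":0,"dy":0,"dz":-2,"yaw":0},
    {"dx":0,"dy":0,"dz":-1,"yaw":0},
    {"dx":0,"dy":0,"dz":0,"yaw":0},
    {"dx":0,"dy":0,"dz":0,"yaw":0},
  ],
)

```text
t: 7.12
eef_pos: [481.0, -107.7, 74.8]
tcp_rot: [3.141, 0.0, 1.597]
ft_force: [-0.5, -0.2, 0.6]
opening: 0.202
```

Emit:
drive_tool(
  commands=[
    {"dx":0,"dy":0,"dz":0,"yaw":0},
    {"dx":0,"dy":0,"dz":0,"yaw":0},
    {"dx":0,"dy":0,"dz":0,"yaw":0},
    {"dx":0,"dy":0,"dz":0,"yaw":0},
    {"dx":0,"dy":0,"dz":0,"yaw":0},
  ],
  grip=0.5,
)

```text
t: 7.53
eef_pos: [480.9, -107.7, 74.7]
tcp_rot: [3.141, 0.0, 1.597]
ft_force: [0.0, 0.3, -0.3]
opening: 0.473
```

Emit:
drive_tool(
  commands=[
    {"dx":0,"dy":0,"dz":0,"yaw":0},
    {"dx":0,"dy":0,"dz":5,"yaw":0},
    {"dx":0,"dy":0,"dz":15,"yaw":0},
    {"dx":0,"dy":0,"dz":25,"yaw":0},
    {"dx":0,"dy":0,"dz":30,"yaw":0},
  ],
)

```text
t: 7.95
eef_pos: [480.2, -107.5, 149.9]
tcp_rot: [-3.139, -0.001, 1.597]
ft_force: [-0.4, -1.0, -0.3]
opening: 0.504
```

Run:
```python
from h import *
im=env.read_camera("scene")[:,:,::-1];cv2.imwrite("pics/s5z.png",cv2.resize(im[190:290,180:290],None,fx=5.8,fy=5.8,interpolation=cv2.INTER_CUBIC))
```

```text
(no output)
```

View pics/s5z.png

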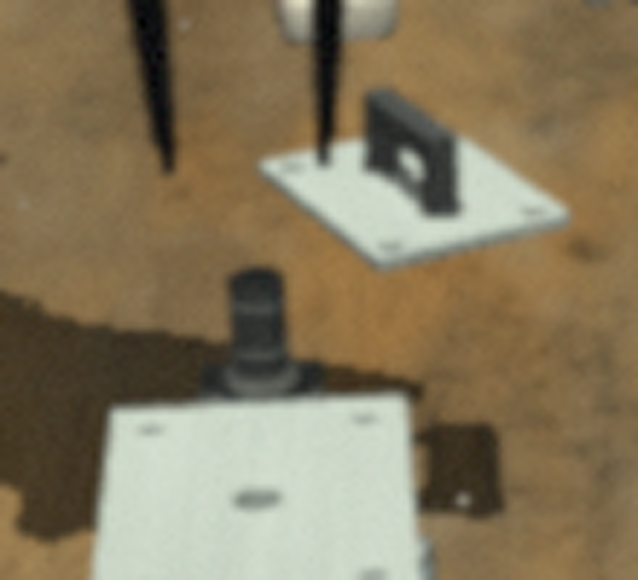

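Emit:
drive_tool(
  commands=[
    {"dx":7,"dy":37.5,"dz":0,"yaw":3},
    {"dx":7,"dy":37.5,"dz":0,"yaw":3},
    {"dx":7,"dy":37.5,"dz":0,"yaw":3},
    {"dx":7,"dy":37.5,"dz":0,"yaw":3},
    {"dx":7,"dy":37.5,"dz":0,"yaw":3},
  ],
)

```text
t: 8.42
eef_pos: [516.0, 81.6, 150.1]
tcp_rot: [3.141, 0.0, 1.861]
ft_force: [0.5, -0.7, 0.3]
opening: 0.503
```

Emit:
drive_tool(
  commands=[
    {"dx":7,"dy":37.5,"dz":0,"yaw":3},
    {"dx":7,"dy":37.5,"dz":0,"yaw":3},
    {"dx":5.5,"dy":37.5,"dz":0,"yaw":4},
    {"dx":0,"dy":0,"dz":0,"yaw":0},
    {"dx":0,"dy":0,"dz":0,"yaw":0},
  ],
)

```text
t: 8.83
eef_pos: [535.1, 194.0, 149.6]
tcp_rot: [3.141, 0.0, 2.036]
ft_force: [-0.6, -0.8, -0.7]
opening: 0.499
```

Emit:
drive_tool(
  commands=[
    {"dx":0,"dy":0,"dz":-30,"yaw":0},
    {"dx":0,"dy":0,"dz":-30,"yaw":0},
    {"dx":0,"dy":0,"dz":-20,"yaw":0},
    {"dx":0,"dy":0,"dz":0,"yaw":0},
    {"dx":0,"dy":0,"dz":0,"yaw":0},
  ],
)

```text
t: 9.25
eef_pos: [535.2, 191.3, 69.5]
tcp_rot: [-3.14, -0.0, 2.032]
ft_force: [0.6, -0.6, -0.2]
opening: 0.496
```

Run:
```python
from h import *
im=env.read_camera("scene")[:,:,::-1];cv2.imwrite("pics/s6z.png",cv2.resize(im[150:260,190:310],None,fx=5.2,fy=5.2,interpolation=cv2.INTER_CUBIC))
th=np.radians(26.5);R=np.array([[np.cos(th),-np.sin(th)],[np.sin(th),np.cos(th)]]);c=np.array([535.5,192])
P=[[*(c+R@[x,y]),z] for x,y,z in[(48,63,6),(48,-63,6),(-48,63,6),(-48,-63,6),(7,35,44),(7,-35,44),(-7,-35,44),(-7,35,44)]]
print(((proj("scene",P)-[190,150])*5.2+2).round(0).tolist())
```

```text
[[344.0, 317.0], [462.0, 399.0], [182.0, 354.0], [290.0, 441.0], [298.0, 283.0], [361.0, 327.0], [336.0, 332.0], [273.0, 288.0]]
```

View pics/s6z.png

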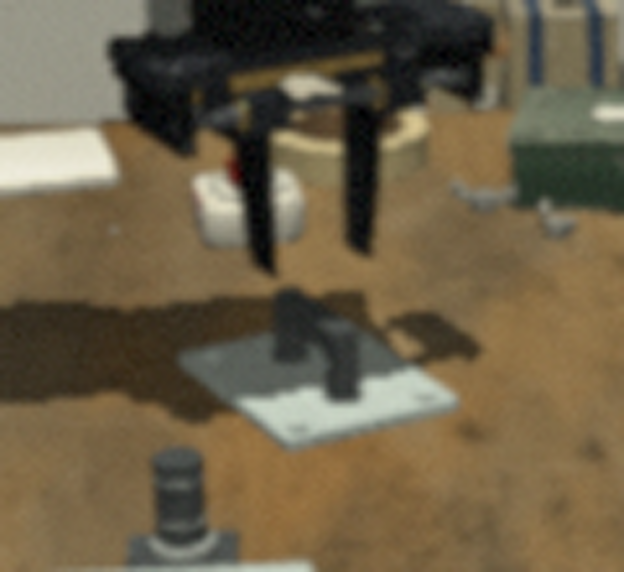

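Emit:
drive_tool(
  commands=[
    {"dx":0,"dy":0.5,"dz":-25,"yaw":0},
    {"dx":0,"dy":0,"dz":-20,"yaw":0},
    {"dx":0,"dy":0,"dz":-8,"yaw":0},
    {"dx":0,"dy":0,"dz":0,"yaw":0},
    {"dx":0,"dy":0,"dz":0,"yaw":0},
  ],
)

```text
t: 9.72
eef_pos: [536.0, 192.8, 17.8]
tcp_rot: [3.14, 0.0, 2.033]
ft_force: [-0.1, 1.4, -0.1]
opening: 0.503
```

Emit:
drive_tool(
  commands=[
    {"dx":0,"dy":0,"dz":0,"yaw":0},
    {"dx":0,"dy":0,"dz":0,"yaw":0},
    {"dx":0,"dy":0,"dz":0,"yaw":0},
    {"dx":0,"dy":0,"dz":0,"yaw":0},
    {"dx":0,"dy":0,"dz":0,"yaw":0},
  ],
  grip=0,
)

```text
t: 10.13
eef_pos: [535.5, 192.9, 17.0]
tcp_rot: [3.141, 0.0, 2.033]
ft_force: [-0.4, 0.5, 0.5]
opening: 0.206
```

Emit:
drive_tool(
  commands=[
    {"dx":0,"dy":0,"dz":0,"yaw":0},
    {"dx":0,"dy":0,"dz":0,"yaw":0},
    {"dx":0,"dy":0,"dz":0,"yaw":0},
    {"dx":0,"dy":0,"dz":0,"yaw":0},
  ],
)

```text
t: 10.47
eef_pos: [535.5, 192.8, 16.9]
tcp_rot: [3.141, 0.0, 2.033]
ft_force: [-1.5, 1.2, 4.8]
opening: 0.147
```

Emit:
drive_tool(
  commands=[
    {"dx":0,"dy":0,"dz":6,"yaw":0},
    {"dx":0,"dy":0,"dz":15,"yaw":0},
    {"dx":0,"dy":0,"dz":25,"yaw":0},
    {"dx":0,"dy":0,"dz":30,"yaw":0},
    {"dx":0,"dy":0,"dz":30,"yaw":0},
  ],
)

```text
t: 10.88
eef_pos: [534.8, 192.6, 123.4]
tcp_rot: [-3.14, -0.0, 2.033]
ft_force: [1.3, 0.0, -2.5]
opening: 0.145
```

Emit:
drive_tool(
  commands=[
    {"dx":0,"dy":0,"dz":30,"yaw":0},
    {"dx":0,"dy":0,"dz":10,"yaw":0},
    {"dx":0,"dy":0,"dz":0,"yaw":0},
    {"dx":0,"dy":0,"dz":0,"yaw":0},
  ],
)

```text
t: 11.22
eef_pos: [535.0, 192.7, 161.9]
tcp_rot: [-3.141, -0.0, 2.033]
ft_force: [0.1, -0.2, -3.8]
opening: 0.147
```

Run:
```python
from h import *
im=env.read_camera("scene")[:,:,::-1];cv2.imwrite("pics/s7.png",cv2.resize(im[100:250,180:330],None,fx=4,fy=4,interpolation=cv2.INTER_CUBIC))
```

```text
(no output)
```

View pics/s7.png

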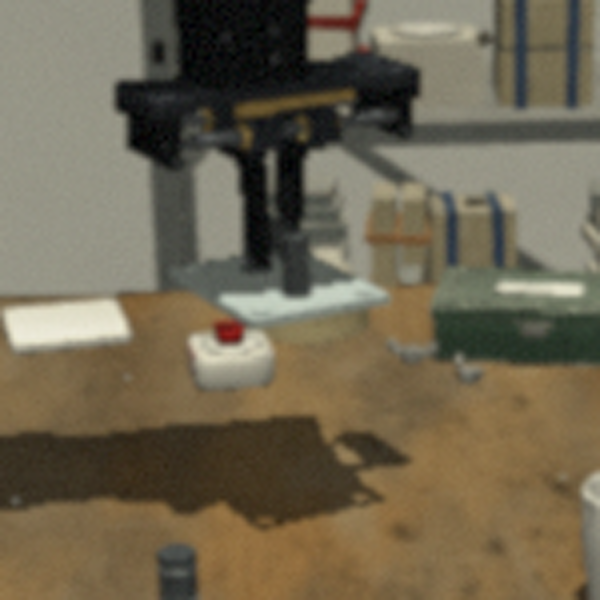

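Emit:
drive_tool(
  commands=[
    {"dx":-2,"dy":-15,"dz":0,"yaw":-1},
    {"dx":-4,"dy":-30,"dz":0,"yaw":-2},
    {"dx":-4,"dy":-30,"dz":0,"yaw":-2},
    {"dx":-4,"dy":-30,"dz":0,"yaw":-2},
    {"dx":-4,"dy":-30,"dz":0,"yaw":-2},
  ],
)

```text
t: 11.68
eef_pos: [516.2, 56.6, 160.5]
tcp_rot: [-3.138, -0.001, 1.875]
ft_force: [1.1, -1.0, -2.3]
opening: 0.147
```

Emit:
drive_tool(
  commands=[
    {"dx":-4,"dy":-30,"dz":0,"yaw":-2},
    {"dx":-4,"dy":-30,"dz":0,"yaw":-2},
    {"dx":-4,"dy":-30,"dz":0,"yaw":-2},
    {"dx":-4,"dy":-30,"dz":0,"yaw":-2},
    {"dx":-4,"dy":-30,"dz":0,"yaw":-2},
  ],
)

```text
t: 12.1
eef_pos: [496.2, -93.4, 160.7]
tcp_rot: [-3.139, -0.001, 1.7]
ft_force: [0.6, -0.3, -2.3]
opening: 0.143
```

Emit:
drive_tool(
  commands=[
    {"dx":-4,"dy":-30,"dz":0,"yaw":-2},
    {"dx":-4,"dy":-30,"dz":0,"yaw":-2},
    {"dx":-4,"dy":-30,"dz":0,"yaw":-2},
    {"dx":-2,"dy":-18,"dz":0,"yaw":0},
    {"dx":0,"dy":0,"dz":0,"yaw":0},
  ],
)

```text
t: 12.52
eef_pos: [482.5, -203.0, 160.6]
tcp_rot: [-3.139, -0.001, 1.594]
ft_force: [-0.6, -0.6, -3.2]
opening: 0.144
```

Emit:
drive_tool(
  commands=[
    {"dx":0,"dy":0,"dz":0,"yaw":0},
    {"dx":0,"dy":0,"dz":0,"yaw":0},
    {"dx":0,"dy":0,"dz":0,"yaw":0},
  ],
)

```text
t: 12.77
eef_pos: [483.2, -199.2, 161.9]
tcp_rot: [-3.14, -0.001, 1.598]
ft_force: [-0.2, -0.2, -1.4]
opening: 0.142
```

Emit:
drive_tool(
  commands=[
    {"dx":-0.5,"dy":-1,"dz":-15,"yaw":0},
    {"dx":0,"dy":0,"dz":-20,"yaw":0},
    {"dx":0,"dy":0,"dz":-15,"yaw":0},
    {"dx":0,"dy":0,"dz":0,"yaw":0},
    {"dx":0,"dy":0,"dz":0,"yaw":0},
  ],
)

```text
t: 13.18
eef_pos: [482.9, -200.3, 112.3]
tcp_rot: [-3.14, -0.001, 1.598]
ft_force: [-0.5, -0.2, -3.5]
opening: 0.144
```

Emit:
drive_tool(
  commands=[
    {"dx":0,"dy":0,"dz":-5,"yaw":0},
    {"dx":0,"dy":0,"dz":0,"yaw":0},
    {"dx":0,"dy":0,"dz":0,"yaw":0},
    {"dx":0,"dy":0,"dz":0,"yaw":0},
  ],
)

```text
t: 13.52
eef_pos: [483.1, -201.2, 108.2]
tcp_rot: [3.141, 0.0, 1.597]
ft_force: [-0.1, 0.3, -3.3]
opening: 0.147
```

Run:
```python
from h import *
p=env.state();print(p["eef_pos"],p["tcp_rot"])
ims=[env.read_camera("scene").astype(float) for _ in range(6)]
im=np.mean(ims,0).astype(np.uint8)[:,:,::-1];cv2.imwrite("pics/s8full.png",im);cv2.imwrite("pics/s8.png",cv2.resize(im[200:340,170:290],None,fx=5,fy=5,interpolation=cv2.INTER_CUBIC)[:600])
im=env.read_camera("top")[:,:,::-1];cv2.imwrite("pics/t8.png",cv2.resize(im[200:320,300:460],None,fx=4,fy=4,interpolation=cv2.INTER_CUBIC))
for q in("hole_a","handle","cover","pin"):print(q,[(np.round(d["pixel"],1).tolist(),round(d["conf"],2)) for d in env.place_of(q,"scene")][:5])
```

```text
[ 483.12525081 -201.24455645  108.18715803] [3.14072268e+00 4.57725922e-04 1.59712435e+00]
hole_a [([202.0, 279.5], 0.94), ([240.4, 251.2], 0.91)]
handle [([220.7, 246.1], 0.81)]
cover [([224.3, 264.2], 0.83), ([203.4, 279.6], 0.36)]
pin []
```

View pics/s8.png

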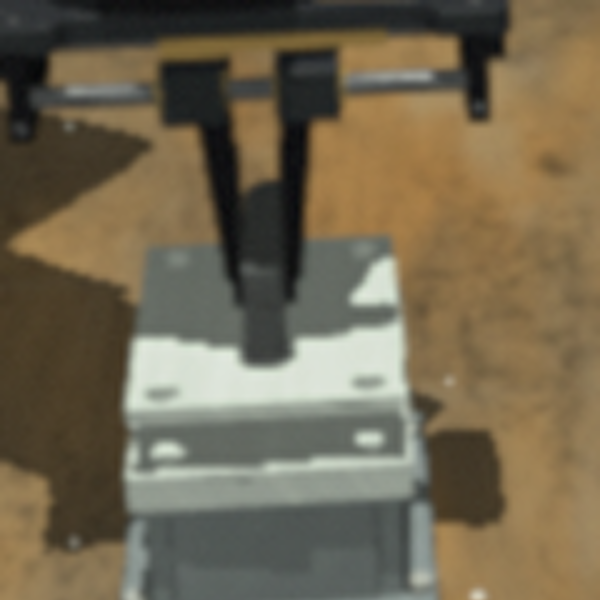

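View pics/t8.png

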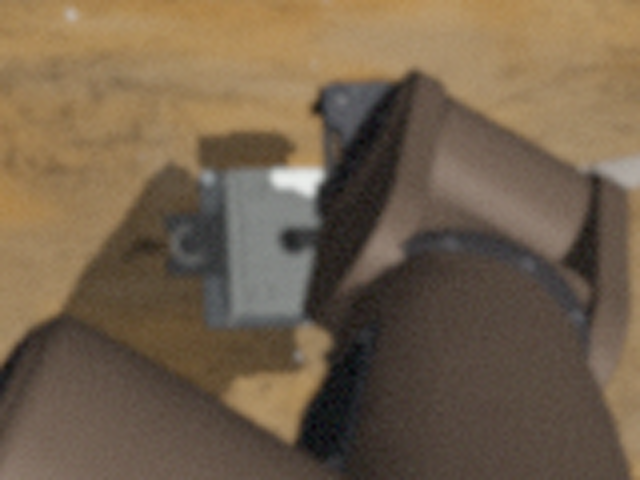

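Run:
```python
from fit import *
zt=108.19-16.9+6
im=cv2.imread("pics/s8full.png");gr=cv2.cvtColor(im,cv2.COLOR_BGR2GRAY)
Z=np.array([(363,248),(368,382),(178,259),(161,393)])/5+[170-.4,200-.4]
print(Z.round(1).tolist())
for dz in(-1,0,1):
    t,th,res=pose([ray("scene",p,zt+dz) for p in Z],M);print(dz,np.round(t,1),round(th,2),np.round(res,1).tolist())
# pnp-like: corners/edges pixel projections in zoom of predicted cover centre (483.1,-202)
th=np.radians(1.5);R=np.array([[np.cos(th),-np.sin(th)],[np.sin(th),np.cos(th)]])
def C(c,x,y,z):return [*(np.array(c)+R@[x,y]),z]
pr=[C((483.1,-202),x,y,zt) for x,y in [*M,(48,63),(48,-63),(-48,63),(-48,-63)]]
print(((proj("scene",pr)-[170,200])*5+2).round(1).tolist())
fl=[C((482.7,-200.5),x,y,70) for x,y in [(36,-51),(-36,-51),(50,-65),(-50,-65)]]
print(((proj("scene",fl)-[170,200])*5+2).round(1).tolist())
pr=[C((483.1,-202),x,y,zt) for x,y in [(36,51),(-36,51),(48,63),(-48,63)]]
print(((proj("top",pr)-[300,200])*4+1.5).round(1).tolist())
fl=[C((482.7,-200.5),x,y,70) for x,y in [(36,51),(-36,51),(50,65),(-50,65)]]
print(((proj("top",fl)-[300,200])*4+1.5).round(1).tolist())
# original flange scene fit
im=cv2.imread("pics/t8.png");cv2.imwrite("pics/t8z.png",cv2.resize(im[140:350,150:340],None,fx=2.8,fy=2.8,interpolation=cv2.INTER_CUBIC))
cv2.imwrite("pics/s8z.png",cv2.resize(cv2.imread("pics/s8full.png")[270:325,185:265],None,fx=9,fy=9,interpolation=cv2.INTER_CUBIC))
```

```text
[[242.2, 249.2], [243.2, 276.0], [205.2, 251.4], [201.8, 278.2]]
-1 [ 482.2 -201.2] 1.36 [[0.1, 1.9], [-0.2, -1.1], [0.4, 0.2], [-0.4, -1.1]]
0 [ 482.4 -203.1] 1.36 [[0.0, 1.8], [-0.2, -1.0], [0.5, 0.1], [-0.3, -0.9]]
1 [ 482.5 -205. ] 1.36 [[-0.1, 1.7], [-0.3, -0.8], [0.6, -0.0], [-0.2, -0.8]]
[[364.5, 248.6], [371.2, 378.8], [178.4, 257.9], [164.9, 390.0], [394.3, 233.5], [406.6, 394.1], [148.9, 245.6], [128.0, 409.4]]
[[372.9, 443.5], [169.4, 455.1], [413.8, 462.0], [127.0, 478.5]]
[[257.3, 187.4], [262.5, 292.4], [239.2, 170.4], [245.9, 310.4]]
[[247.1, 191.7], [252.0, 294.4], [226.5, 172.3], [233.1, 314.9]]
```

View pics/t8z.png

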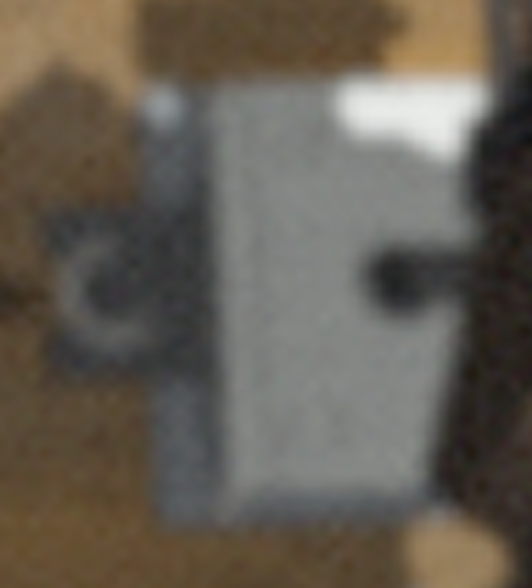

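View pics/s8z.png

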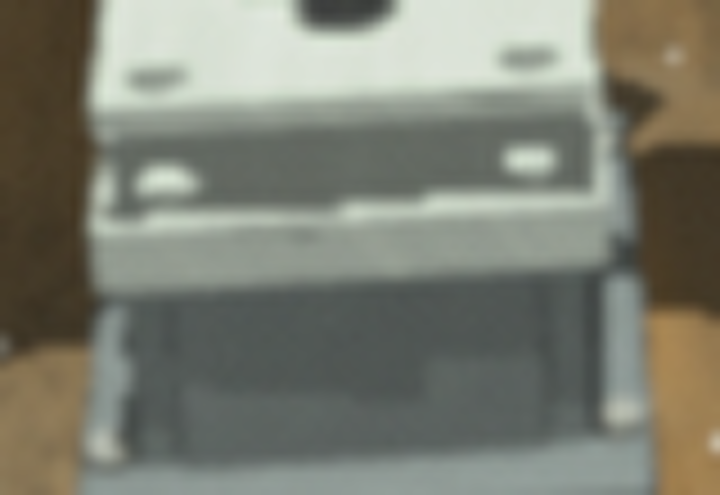

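Emit:
drive_tool(
  commands=[
    {"dx":-0.4,"dy":1,"dz":-4,"yaw":0},
    {"dx":0,"dy":0,"dz":-4,"yaw":0},
    {"dx":0,"dy":0,"dz":-2,"yaw":0},
    {"dx":0,"dy":0,"dz":0,"yaw":0},
    {"dx":0,"dy":0,"dz":0,"yaw":0},
  ],
)

```text
t: 14.48
eef_pos: [482.4, -200.2, 97.4]
tcp_rot: [-3.141, -0.0, 1.597]
ft_force: [-0.0, -0.2, -2.6]
opening: 0.146
```

Emit:
drive_tool(
  commands=[
    {"dx":0,"dy":0,"dz":0,"yaw":0},
    {"dx":0,"dy":0,"dz":0,"yaw":0},
    {"dx":0,"dy":0,"dz":0,"yaw":0},
    {"dx":0,"dy":0,"dz":0,"yaw":0},
    {"dx":0,"dy":0,"dz":0,"yaw":0},
  ],
)

```text
t: 14.9
eef_pos: [482.5, -200.2, 97.7]
tcp_rot: [3.141, 0.0, 1.597]
ft_force: [0.4, 0.4, -2.5]
opening: 0.148
```

Run:
```python
from h import *
p=env.state();print(p["eef_pos"],p["tcp_rot"])
for n in("scene","top"):
    im=np.mean([env.read_camera(n).astype(float) for _ in range(25)],0);np.save(f"pics/{n}9.npy",im)
a=np.load("pics/top9.npy")[:,:,::-1];c=a[238:288,338:388]
c=np.clip((c-60)*1.6,0,255).astype(np.uint8);cv2.imwrite("pics/t9.png",cv2.resize(c,None,fx=12,fy=12,interpolation=cv2.INTER_CUBIC))
c=np.load("pics/scene9.npy")[:,:,::-1][235:310,185:265].astype(np.uint8);cv2.imwrite("pics/s9.png",cv2.resize(c,None,fx=8,fy=8,interpolation=cv2.INTER_CUBIC))
print(env.state()["t"])
```

```text
[ 482.5203547  -200.212637     97.73994785] [3.14140189e+00 7.74837806e-05 1.59705238e+00]
17.4
```

View pics/t9.png

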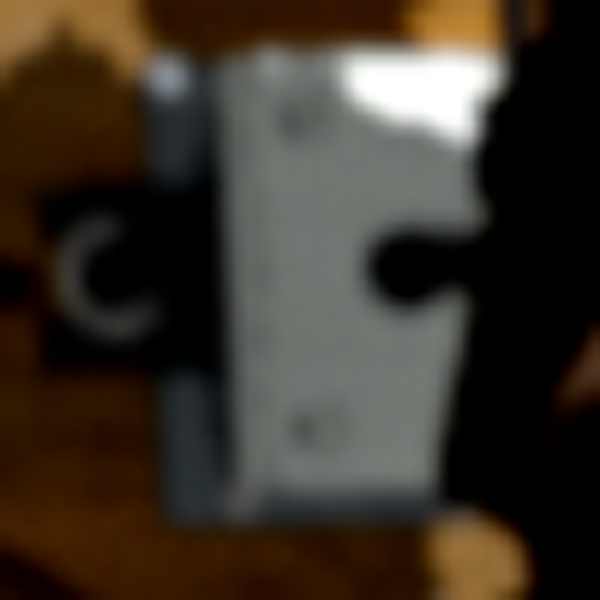

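View pics/s9.png

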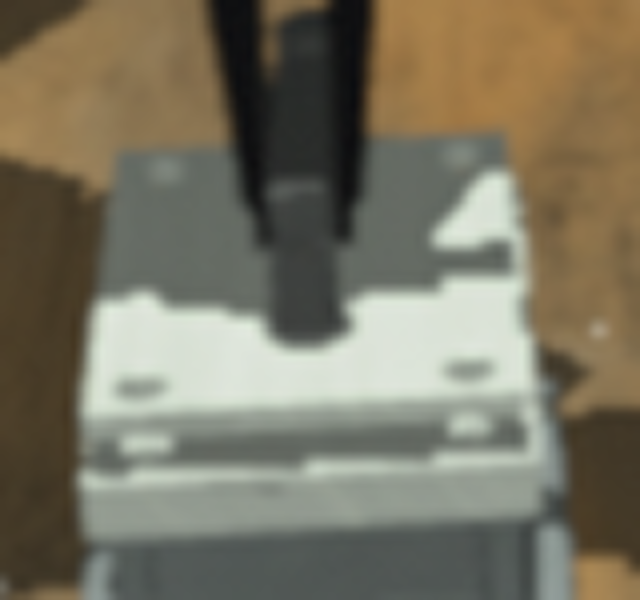

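Run:
```python
from fit import *
a=np.load("pics/top9.npy").mean(2)
for y0,x0 in((242,357),(268,357)):
    print(x0,y0);print(a[y0:y0+12,x0:x0+14].round(0).astype(int))
zt=97.74-16.9+6
th=np.radians(1.5);R=np.array([[np.cos(th),-np.sin(th)],[np.sin(th),np.cos(th)]])
def C(c,x,y,z):return [*(np.array(c)+R@[x,y]),z]
c=(482.5,-200.9)
for z,nm in((zt,"covertop"),(zt-6,"coverbot")):
    print(nm,proj("top",[C(c,x,y,z) for x,y in[(36,51),(-36,51),(48,63),(-48,63)]]).round(2).tolist())
print("thread",proj("top",[C((482.7,-200.5),x,y,70) for x,y in[(36,51),(-36,51),(50,65)]]).round(2).tolist())
cc=np.uint8(np.clip((a[238:288,352:376]-100)*4,0,255));cv2.imwrite("pics/t9b.png",cv2.resize(cc,None,fx=12,fy=12,interpolation=cv2.INTER_CUBIC))
# scene hole fit
Z=np.array([(460,155),(470,370),(165,171),(140,388)])/8+[185-.44,235-.44]
t,th,res=pose([ray("scene",p,zt) for p in Z],M);print("scene cover",t.round(1),round(th,2),res.round(1).tolist())
Zp=proj("scene",[C(c,x,y,zt) for x,y in M]);print(((Zp-[185,235])*8+3.5).round(1).tolist())
```

```text
357 242
[[ 95 101 116 129 125 115 113 117 126 142 158 164 163 162]
 [111 117 130 143 140 132 128 132 142 166 194 206 207 207]
 [118 121 129 137 136 132 130 131 139 169 206 224 228 228]
 [119 122 126 131 130 128 126 126 132 158 196 219 228 232]
 [119 123 126 128 124 121 121 122 126 140 168 194 210 222]
 [117 124 127 126 118 115 118 119 124 131 141 157 175 195]
 [116 122 126 127 118 113 118 121 125 130 133 135 144 156]
 [114 120 126 129 123 120 122 125 128 131 132 132 132 133]
 [115 121 126 130 130 128 128 129 131 132 133 133 132 131]
 [114 122 127 131 133 132 132 132 133 132 132 132 133 133]
 [113 123 128 132 133 132 133 132 133 132 133 133 133 133]
 [114 123 127 130 133 133 133 132 132 133 133 133 133 132]]
357 268
[[ 98 119 125 127 131 131 131 132 132 132 132 133 133 132]
 [ 97 118 125 127 130 132 132 132 132 133 133 133 133 133]
 [ 98 118 123 127 130 131 132 131 131 131 132 133 133 133]
 [ 98 118 123 126 129 129 128 127 127 128 131 133 133 133]
 [ 98 118 124 126 128 123 120 123 123 125 130 132 133 133]
 [ 96 117 124 127 126 117 113 120 123 124 129 132 133 133]
 [ 94 116 125 127 126 120 115 121 124 126 130 132 133 133]
 [ 94 116 124 125 127 126 124 124 126 128 132 133 134 134]
 [ 95 116 124 124 128 131 130 129 129 131 134 134 135 135]
 [ 97 115 121 121 124 129 130 129 130 131 131 132 131 132]
 [100 113 115 111 114 118 120 120 121 120 120 118 119 118]
 [104 109 107 100  99 102 103 103 104 103 103 101  99  99]]
covertop [[362.77, 247.05], [364.05, 273.08], [358.3, 242.82], [359.93, 277.53]]
coverbot [[362.33, 247.26], [363.59, 273.15], [357.87, 243.05], [359.49, 277.59]]
thread [[361.39, 247.55], [362.63, 273.21], [356.24, 242.69]]
scene cover [ 481.8 -202.2] 1.41 [[-0.1, 1.0], [0.0, -0.7], [0.3, 0.4], [-0.2, -0.7]]
[[462.7, 154.3], [473.2, 365.3], [166.5, 169.3], [145.1, 383.4]]
```

View pics/t9b.png

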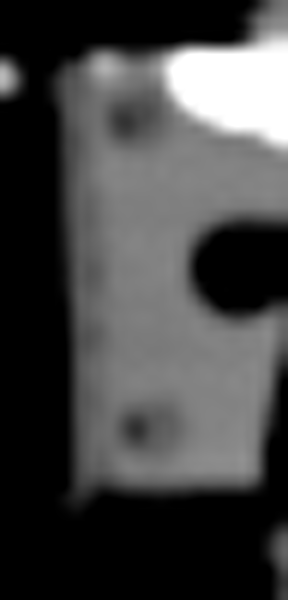

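Run:
```python
from h import *
s=env.state();print(s["t"],s["eef_pos"],s["opening"],s["qvel"].max() if hasattr(s["qvel"],"max") else s["qvel"])
print(env.job_done())
```

```text
17.4 [ 482.52719559 -200.19461929   97.65915245] 0.14728964218350804 0.00010671660799440664
the job is handed in; nothing more can be done
None
```

The pin is parked in the bracket's notch and let go, and I handed the job in at t = 17.4 s with the cover held about 1 cm above the flange. `env.job_done()` gives no verdict, so whether it passed is not confirmed.

- **Pin:** I lifted it out of the bore, moved it 93 mm along the housing, set the collar on the bracket and released it. The pictures taken afterwards, from both cameras, show it upright between the prongs.
- **Cover:** I gripped it by the handle (opening 14 mm, the width of the bar), carried it over the parked pin and lowered it. At the end the underside was about 10.8 mm above the flange. The tool was level to within 0.001 rad and still.
- **Alignment:** Averaged top pictures show the threaded holes inside the two cover holes that camera can see, where I predicted them to within about 1 mm. The arm-position estimate put the cover (-0.2, -0.4) mm off the flange centre.
- **Disagreements:** The scene camera gave an offset of (-0.2, +0.7) mm instead. In absolute y, the two cameras' fits of the flange differed by about 2.4 mm, which is why I compared positions only within one camera. The two cover holes at the far end from the bracket were seen only in the scene camera.
- **Bystanders:** The arm did not go near the cup, hex key or timer, but I did not measure their positions again at the end.

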